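# Put the microscope objectives away in their case

## Task

Put the three loose microscope objectives away in the black case, each standing upright, lens up, on the floor of the well made for it: the slim one in the narrow well, the middle-sized one in the middle-sized well, the stout one in the wide well. Leave the eyepiece, the balance weight and the plain post cap standing where they are on the mat.

Things in the scene. Friction and masses are not known exactly. Their poses are not given: they have to be found in the camera images.
- objective_slim: The slim objective, loose, about 70 g: aluminium barrel 24 mm across, straight for its lower 44 mm, black band near the foot, tapering steel nose with a small lens on top, 62 mm tall. Stands lens up on the 3 mm thick blue mat, 70 mm or more from the next (centres); unlisted things on the mat are under 14 mm tall. Origin: centre of its underside; z up.
- objective_middle: The middle objective, loose, about 110 g: aluminium barrel 34 mm across, straight for its lower 38 mm, black band near the foot, tapering steel nose with a small lens on top, 52 mm tall. Stands lens up on the 3 mm thick blue mat, 70 mm or more from the next (centres); unlisted things on the mat are under 14 mm tall. Origin: centre of its underside; z up.
- objective_stout: The stout objective, loose, about 160 g: aluminium barrel 46 mm across, straight for its lower 32 mm, black band near the foot, tapering steel nose with a small lens on top, 42 mm tall. Stands lens up on the 3 mm thick blue mat, 70 mm or more from the next (centres); unlisted things on the mat are under 14 mm tall. Origin: centre of its underside; z up.
- well_narrow: The narrow well, fixed in the black case: a round grey plastic cup 44 mm in inner and 52 mm in outer diameter, 12 mm high with a 3 mm floor. Origin: centre of its underside, on the case's floor 5 mm above the table; a thing standing in it has its underside 3 mm above this. The three wells stand in a row, 95 mm apart, in any order. z up; x across the row.
- well_middle: The middle well, fixed in the black case: a round grey plastic cup 56 mm in inner and 64 mm in outer diameter, 12 mm high with a 3 mm floor. Origin: centre of its underside, on the case's floor 5 mm above the table; a thing standing in it has its underside 3 mm above this. The three wells stand in a row, 95 mm apart, in any order. z up; x across the row.
- well_wide: The wide well, fixed in the black case: a round grey plastic cup 70 mm in inner and 78 mm in outer diameter, 12 mm high with a 3 mm floor. Origin: centre of its underside, on the case's floor 5 mm above the table; a thing standing in it has its underside 3 mm above this. The three wells stand in a row, 95 mm apart, in any order. z up; x across the row.
- case: The shallow open black plastic carrying case that holds the three wells, fixed on the table on the other side from the mat: 120 mm (x, across) by 310 mm (y, along the row of wells), 16 mm high, walls and floor 5 mm thick. Origin: centre of its underside; z up.
- eyepiece: Look-alike, loose: an eyepiece, steel barrel 30 mm in diameter and 34 mm high under a wider black eyecup 40 mm in diameter, 56 mm tall, broad glass on top, standing on the mat. Origin: centre of its underside, z up.
- balance_weight: Look-alike, loose: a steel balance weight, 38 mm in diameter, with a narrow neck and a 24 mm knob on top, 52 mm tall, no lens and no black band, standing on the mat. Origin: centre of its underside, z up.
- post_cap: Look-alike, loose: a plain bare steel post cap, a smooth cylinder 34 mm in diameter and 48 mm tall with a small bevel at the flat top, no lens and no black band, standing on the mat. Origin: centre of its underside, z up.

How it is judged (in metres and radians):
At the end, for the whole second after the job is handed in: Each objective stands upright (0.12 rad), lens up and at rest in its own well (foot within 4 mm of the floor, axis within 14 mm of the centre): slim in narrow, middle in middle, stout in wide. Eyepiece, balance weight and post cap are upright, within 20 mm of where they began (horizontal distance between objective_slim and well_narrow below 0.014 m and z of objective_slim in the frame of well_narrow below 0.007 m and angle between each of objective_slim, objective_middle, objective_stout, eyepiece, balance_weight, post_cap's own z axis and vertical below 0.12 rad and linear speed of each of objective_slim, objective_middle, objective_stout below 0.02 m/s and horizontal distance between objective_middle and well_middle below 0.014 m and z of objective_middle in the frame of well_middle below 0.007 m and horizontal distance between objective_stout and well_wide below 0.014 m and z of objective_stout in the frame of well_wide below 0.007 m and distance of each of eyepiece, balance_weight, post_cap from where it was at the start of the episode below 0.02 m); the robot touches nothing.
It also fails if it takes over 83 s, if anything falls off the work surface, if the arm or the gripper's body presses on something with over 40 N, if the wrist force passes 120 N, or if a joint passes its speed limit or range.

## Robot

A 6-joint arm with a two-finger parallel gripper is mounted at the origin on the work surface. World frame = base frame: x ahead of the robot, y to its left, z up, the work surface at z = 0. Lengths are in m, angles in degrees, forces in N, time in s.
With the tool pointing down it reaches from about 0.3 to 0.75 m from the base axis. Payload 8.5 kg.
Tool frame: the origin (TCP) lies at the very end of the fingers, on their centre line; the grasp point (between the pads) lies 19 mm behind it (env.hold_point_z is the distance from the TCP to the grasp point, in m); z points along the fingers, y is the line along which they close (so a half turn about z gives the same grasp; the last joint's range is limited). The gripper opens to 85 mm and grips with 20 to 120 N. Pads are 22 mm wide; open, the fingers measure 114 mm over their backs; the gripper's body (76 mm by 85 mm) begins 54 mm behind the grasp point. The pads swing forward as they close: fully open they stand 13 mm farther back than shut.
Start: joints at [-78.742, 21.807, 74.336, -0, 83.858, -12.336], TCP at [0.22, -0.504, 0.231] pointing down, gripper open.
Joint ranges: [-178.18, 178.18], [-50.72, 133.34], [12.68, 142.11], [-81.47, 261.47], [9.98, 163.14], [-165.26, 165.26]. Speed limits (degrees/s): [136.94, 136.94, 180, 180, 180, 180].

## Interface

Orientations are given as a 3x3 rotation matrix whose columns are the frame's x, y, z axes.
In Python, from rig import env, optics gives the robot as it stands.
- The arm moves only by the shell command python3 -m jog 'ROWS' [OPENING] [FORCE]. ROWS is JSON, a list of rows, each an object with "linear": the shift along the tool's x, y, z in units of 40 mm (1.0 is 40 mm), a list of three; "roll": the turn about the tool's z in units of 5 degrees (1.0 is 5 degrees). A call has 1 to 12 rows; each row shifts and turns the commanded pose from where the row before left it, along the tool's axes as they then stand; what a row does not reach is not made up. A row lasts 1/12 s, in which the tool goes at most 41.7 mm and 7.16 degrees, less where a joint would pass 70% of its speed; a pose out of reach is approached as far as the arm can. A call is refused whole if a number of a shift passes 1 or a number of a turn 1, either way. A call with a gripper value outside its range is refused whole. OPENING is the opening, from -1 (shut) to 1 (fully open), set as the call begins (- or left out, the last holds). The fingers move at their own pace and stop on an object; FORCE is the grip in N (left out, the last holds). Time passes only in rows, so rows that do not move let the fingers close. It gives the time, the measured TCP pose, the force, the opening and the grip force at its end, in the units of the state.
- env.observe(): the state, without advancing time (a new reading comes with each control period).
- optics.get_image(name): name is "scene" or "side" or "wrist"; returns the picture (480x640x3 uint8, red, green, blue); there is no depth.
- optics.calibration(name): a dict with "fov_y" (degrees; the focal length in pixels is half the picture's height over the tangent of half this angle, whatever the lens; pixels are square), "cx", "cy" (the principal point, pixels), "T" (4x4, takes a point from camera to world coordinates). Camera axes: x right, y down, z forward; pixel columns grow to the right and rows downward; lengths in m; the calibration is good to about 2 mm. The wrist camera is an equidistant fisheye: a pixel r from the principal point sees the ray r / f radians off the axis. A picture is of the moment at which its call begins: read the wrist's pose just before it. calibration takes no time and is no camera call; for the wrist camera it gives the pose at the moment of the call.
- env.close_job(): hands the job in; it is judged then, once.
The state is a dict: "time_s": time; "q": joint angles; "qvel": joint speeds; "joint_efforts": joint torques, N m; "position": TCP position; "tool_rot": TCP orientation; "ft_force": force on the tool from outside, world axes, zero at the start; "wrist_torque": the same for the moment, N m; "grip_width": finger opening in m; "gripper_force": force on a finger pad.
Only numpy, scipy, OpenCV 4.12 (cv2) and the standard library are available. Lean on these libraries where they do the work, as an engineer would, in place of code of your own. Each camera call takes 0.05 s, during which the arm holds its last target. There are 200 camera calls.

## Working session

There is one attempt and no reset: what is moved stays moved. The work goes in short steps, Python scripts to look and compute and a shell command to move; the robot and the scene stay as the last step left them, time stands still between calls to the robot, and variables do not carry over. Pictures are saved under pics/ and viewed, at most 14 in all, crops included, and the job is handed in when it is done.

```bash
ls; mkdir -p pics; python3 - <<'E'
from rig import env, optics
import cv2, numpy as np
s=env.observe();print({k:np.round(s[k],3).tolist() for k in('time_s','position','tool_rot','grip_width')})
for n in("scene","side","wrist"):
    c=optics.calibration(n);print(n,c['fov_y'],c['cx'],c['cy'],np.round(c['T'],3).tolist())
    np.save(f'pics/{n}0T.npy',c['T'])
    cv2.imwrite(f'pics/{n}0.png',optics.get_image(n)[:,:,::-1])
E
```

```text
pics
{'time_s': 0.0, 'position': [0.22, -0.504, 0.231], 'tool_rot': [[0.916, 0.4, -0.0], [0.4, -0.916, 0.001], [0.0, -0.001, -1.0]], 'grip_width': 0.085}
scene 45.46518827536186 309.35013736234595 242.29694559658049 [[0.543, 0.655, -0.526, 1.129], [0.84, -0.431, 0.33, -0.362], [-0.011, -0.621, -0.784, 0.862], [0.0, 0.0, 0.0, 1.0]]
side 56.02149020744767 324.06798597421425 237.23894343366936 [[-0.956, -0.17, 0.239, 0.319], [-0.293, 0.615, -0.732, 0.706], [-0.022, -0.77, -0.638, 0.663], [0.0, 0.0, 0.0, 1.0]]
wrist 65.70646984690485 314.7008914339101 241.56481332888802 [[0.4, -0.884, -0.243, 0.281], [-0.917, -0.386, -0.105, -0.478], [-0.001, 0.265, -0.964, 0.374], [0.0, 0.0, 0.0, 1.0]]
```

View pics/scene0.png

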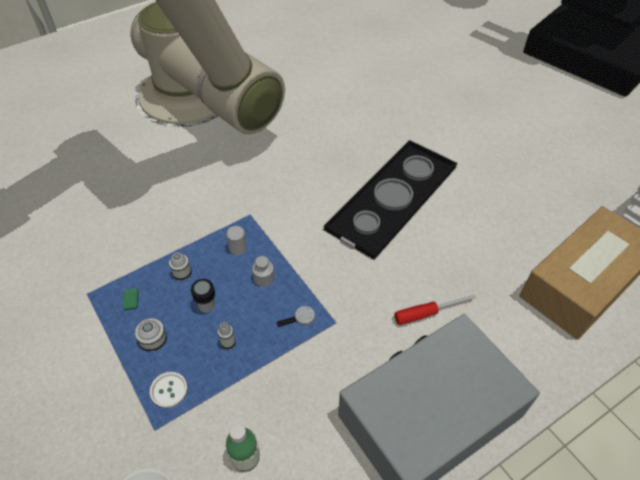

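View pics/side0.png

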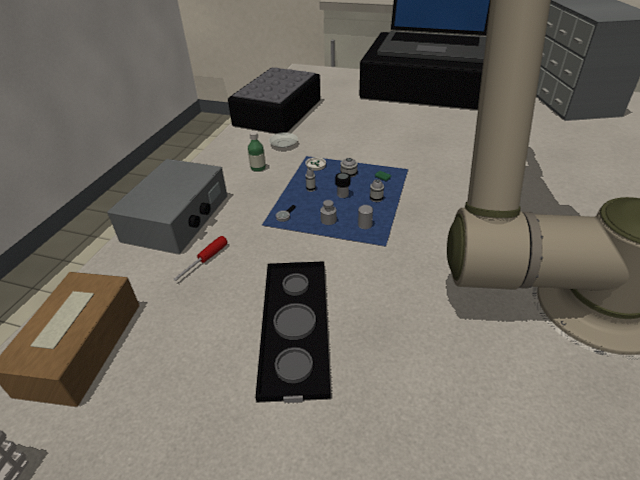

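View pics/wrist0.png

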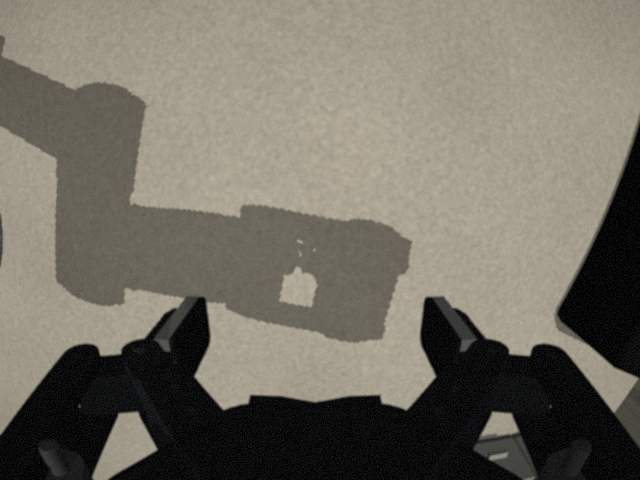

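Scene shows: slim (226,335), middle (180,265), stout (150,333), eyepiece (204,295), balance weight (262,270), post cap (236,240). The wells in scene are small (366,222), large (394,194), medium (418,167). In side the same wells are at (295,284), (295,321), (293,365). The wrist picture shows only table and shadow.

```bash
cat > h.py <<'E'
import numpy as np, cv2
from rig import env, optics
def rays(n,px,c=None):
    c=c or optics.calibration(n); f=240/np.tan(np.radians(c['fov_y'])/2)
    d=(np.atleast_2d(px).astype(float)-[c['cx'],c['cy']])
    if n=='wrist':
        r=np.hypot(*d.T)+1e-9; th=r/f
        v=np.c_[d/r[:,None]*np.sin(th)[:,None],np.cos(th)]
    else: v=np.c_[d/f,np.ones(len(d))]
    return c['T'][:3,3], (v/np.linalg.norm(v,axis=1)[:,None])@c['T'][:3,:3].T
def plane(n,px,z,c=None):
    o,v=rays(n,px,c); return o+v*((z-o[2])/v[:,2])[:,None]
def tri(o1,v1,o2,v2):
    A=np.c_[v1,-v2]; t=np.linalg.lstsq(A,o2-o1,rcond=None)[0]
    p,q=o1+t[0]*v1,o2+t[1]*v2; return (p+q)/2,np.linalg.norm(p-q)
E
python3 - <<'E'
from h import *
a=cv2.imread('pics/scene0.png');b=cv2.imread('pics/side0.png')
for n,im,(x0,x1,y0,y1) in(('scene',a,(80,340,205,430)),('side',b,(260,410,150,245))):
    hsv=cv2.cvtColor(im,cv2.COLOR_BGR2HSV)
    blue=cv2.inRange(hsv,(100,90,40),(125,255,255))
    cs,_=cv2.findContours(blue,0,2)
    cs=[c for c in cs if cv2.pointPolygonTest(c,(226,300) if n=='scene' else (340,200),True)>-20]
    m=np.zeros(blue.shape,'uint8');hull=cv2.convexHull(max(cs,key=cv2.contourArea));cv2.fillPoly(m,[hull],255)
    print(n,'mat',cv2.approxPolyDP(hull,6,True)[:,0].tolist())
    ob=cv2.bitwise_and(m,~blue)
    N,L,S,C=cv2.connectedComponentsWithStats(ob)
    for i in range(1,N):
        if S[i,4]>60: print(S[i].tolist(),C[i].round(1).tolist())
    # wells: dark-case mask, grey blobs inside
    dark=cv2.inRange(cv2.cvtColor(im,cv2.COLOR_BGR2GRAY),0,45)
    p=(335,230) if n=='scene' else (265,340)
    cs,_=cv2.findContours(dark,0,2)
    pt=(393,194) if n=='scene' else (295,321)
    cc=[c for c in cs if cv2.contourArea(c)>1000 and cv2.pointPolygonTest(c,pt,False)>0]
    for c in cc:
        m=np.zeros(dark.shape,'uint8');cv2.fillPoly(m,[c],255);m&=~dark
        k,_=cv2.findContours(m,0,2)
        for e in k:
            if cv2.contourArea(e)>200: print('well',np.round(sum(map(list,cv2.fitEllipse(e)[:2]),[]),1).tolist())
big=cv2.resize(a[222:355,125:285],None,fx=4.5,fy=4.5,interpolation=2);cv2.imwrite('pics/sc.png',big)
big=cv2.resize(b[150:240,295:390],None,fx=6,fy=6,interpolation=2);cv2.imwrite('pics/sd.png',big)
E
```

```text
scene mat [[250, 216], [334, 322], [154, 428], [88, 294]]
[226, 223, 21, 32, 518] [236.1, 239.4]
[168, 250, 23, 31, 509] [179.6, 266.0]
[252, 255, 23, 32, 579] [262.7, 271.1]
[191, 279, 25, 34, 602] [203.6, 295.3]
[123, 288, 16, 22, 304] [130.1, 298.6]
[278, 305, 38, 21, 412] [301.2, 316.1]
[134, 318, 33, 34, 849] [150.3, 334.1]
[217, 321, 18, 29, 388] [225.9, 335.4]
[149, 371, 39, 38, 1154] [168.0, 389.3]
well [366.4, 221.6, 24.4, 27.5]
well [393.2, 193.4, 32.0, 39.9]
well [417.9, 167.2, 25.5, 31.5]
side mat [[263, 223], [306, 157], [407, 170], [385, 245]]
[305, 157, 22, 35, 444] [313.0, 171.1]
[335, 160, 23, 38, 552] [345.1, 177.2]
[370, 171, 21, 31, 392] [378.1, 186.5]
[320, 199, 17, 26, 353] [327.9, 212.7]
[275, 205, 21, 17, 178] [284.0, 214.2]
[358, 204, 15, 26, 343] [365.0, 216.3]
well [293.1, 364.5, 34.6, 37.0]
well [294.0, 320.8, 35.3, 41.4]
well [294.6, 283.5, 20.9, 24.8]
```

View pics/sc.png

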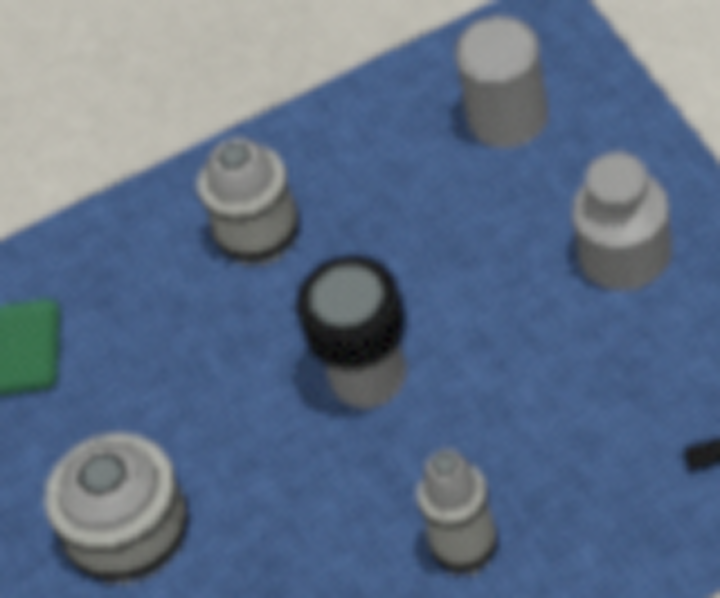

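View pics/sd.png

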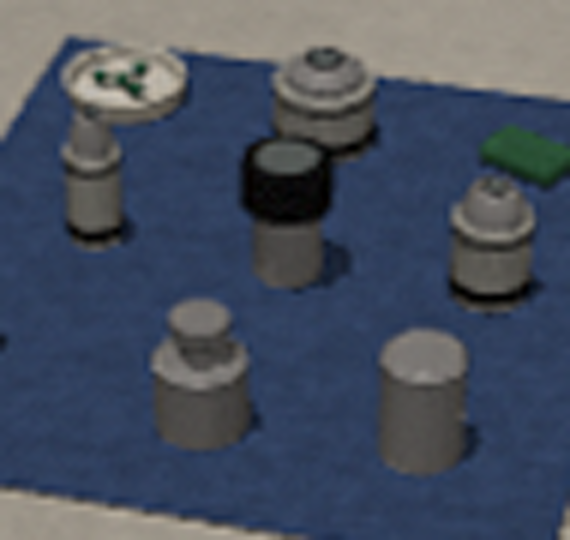

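The crops show the objectives' lens tops clearly. Now I'll triangulate these tops and the well centres.

```bash
python3 - <<'E'
from h import *
P={'slim':((223.7,325.1),(310.3,168.7)),'middle':((177.2,256.2),(377.2,181.2)),'stout':((147.7,327.6),(348.7,159.5)),
'eye':((202.1,287.6),(343.3,176.2)),'weight':((261.9,262.4),(328.2,203.3)),'cap':((235.7,233.1),(365.7,209.2)),
'wn':((366.4,221.6),(294.6,283.5)),'ww':((393.2,193.4),(294,320.8)),'wm':((417.9,167.2),(293.1,364.5))}
Z=dict(slim=.065,middle=.055,stout=.045,eye=.059,weight=.055,cap=.051,wn=.015,ww=.015,wm=.015)
for k,(a,b) in P.items():
    o1,v1=rays('scene',a);o2,v2=rays('side',b)
    p,e=tri(o1,v1[0],o2,v2[0])
    print(k,p.round(4),'gap',round(e,4),'planes',plane('scene',a,Z[k])[0,:2].round(4),plane('side',b,Z[k])[0,:2].round(4),'rad',np.hypot(*p[:2]).round(3),'bear',np.degrees(np.arctan2(p[1],p[0])).round(1))
m=plane('scene',[[250,216],[334,322],[154,428],[88,294]],.003)[:,:2];print(m.round(3).tolist())
E
```

```text
slim [ 0.6586 -0.2327  0.0637] gap 0.0035 planes [ 0.6611 -0.2322] [ 0.6569 -0.2327] rad 0.698 bear -19.5
middle [ 0.4842 -0.2348  0.0543] gap 0.0016 planes [ 0.4857 -0.2346] [ 0.4836 -0.2346] rad 0.538 bear -25.9
stout [ 0.5836 -0.3357  0.0444] gap 0.0025 planes [ 0.5853 -0.3351] [ 0.5827 -0.3362] rad 0.673 bear -29.9
eye [ 0.5703 -0.2286  0.0579] gap 0.0037 planes [ 0.573  -0.2281] [ 0.5689 -0.2291] rad 0.614 bear -21.8
weight [ 0.576  -0.1156  0.0515] gap 0.0031 planes [ 0.58   -0.1161] [ 0.5736 -0.1126] rad 0.588 bear -11.4
cap [ 0.4879 -0.1213  0.0472] gap 0.0038 planes [ 0.493  -0.1217] [ 0.4857 -0.1182] rad 0.503 bear -14.0
wn [0.5773 0.1157 0.013 ] gap 0.0009 planes [0.579  0.1147] [0.5761 0.1172] rad 0.589 bear 11.3
ww [0.5459 0.206  0.012 ] gap 0.0012 planes [0.5485 0.2043] [0.5445 0.2079] rad 0.583 bear 20.7
wm [0.515  0.2957 0.0123] gap 0.0014 planes [0.5176 0.2939] [0.5137 0.297 ] rad 0.594 bear 29.9
[[0.432, -0.063], [0.724, -0.06], [0.726, -0.395], [0.434, -0.396]]
```

Triangulated heights agree with the text to about 2–4 mm, and the wells are about 95 mm apart, so I can move now. First I'll square the tool to the world axes and go above the middle objective.

```bash
python3 -m jog '[{"linear":[0,0,0],"roll":0.95},{"linear":[0,0,0],"roll":0.95},{"linear":[0,0,0],"roll":0.94},{"linear":[0,0,0],"roll":0.94},{"linear":[0,0,0],"roll":0.94},{"linear":[0,0,0],"roll":0}]' 0.41 40
python3 -m jog '[{"linear":[0.6,-0.61,0],"roll":0},{"linear":[0.6,-0.61,0],"roll":0},{"linear":[0.6,-0.61,0],"roll":0},{"linear":[0.6,-0.61,0],"roll":0},{"linear":[0.6,-0.61,0],"roll":0},{"linear":[0.6,-0.61,0],"roll":0},{"linear":[0.6,-0.61,0],"roll":0},{"linear":[0.6,-0.61,0],"roll":0},{"linear":[0.6,-0.61,0],"roll":0},{"linear":[0.6,-0.61,0],"roll":0},{"linear":[0.6,-0.63,0],"roll":0},{"linear":[0,0,0],"roll":0}]'
python3 - <<'E'
from h import *
s=env.observe();print(s['time_s'],s['position'].round(4),np.round(s['tool_rot'],3).tolist(),np.round(s['q'],1))
c=optics.calibration('wrist');np.save('pics/w1.npy',c['T']);cv2.imwrite('pics/w1.png',optics.get_image('wrist')[:,:,::-1])
E
```

```text
time_s: 0.65
position: [0.2201, -0.5039, 0.2311]
tool_rot: [[1.0, -0.003, -0.0], [-0.003, -1.0, 0.001], [-0.0, -0.001, -1.0]]
ft_force: [-0.5, -0.7, 0.9]
grip_width: 0.06
gripper_force: 0.0
time_s: 1.65
position: [0.4869, -0.2308, 0.2311]
tool_rot: [[1.0, 0.008, 0.001], [0.008, -1.0, 0.001], [0.001, -0.001, -1.0]]
ft_force: [0.6, 1.0, 0.6]
grip_width: 0.0601
gripper_force: 0.0
1.65 [ 0.4869 -0.2308  0.2311] [[1.0, 0.008, 0.001], [0.008, -1.0, 0.001], [0.001, -0.001, -1.0]] [-38.   20.7  76.1   0.1  83.2  51.6]
```

View pics/w1.png

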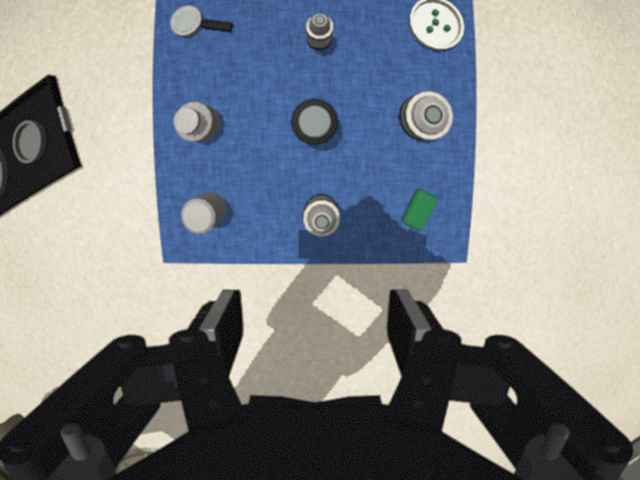

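The wrist view is clear: lens tops at middle (321,222), slim (320,19), stout (433,115), eyepiece (315,121). I'll check these against the triangulation.

```bash
python3 - <<'E'
from h import *
c=optics.calibration('wrist');c['T']=np.load('pics/w1.npy')
for k,p,q,z in(('slim',(320,19),(223.7,325.1),.065),('middle',(321,222),(177.2,256.2),.055),('stout',(433,115),(147.7,327.6),.045)):
    o,v=rays('wrist',p,c);o2,v2=rays('scene',q);t,e=tri(o,v[0],o2,v2[0])
    print(k,plane('wrist',p,z,c).round(4),'tri',t.round(4),round(e,4))
E
```

```text
slim [[ 0.6595 -0.2346  0.065 ]] tri [ 0.6602 -0.2333  0.0638] 0.0027
middle [[ 0.4832 -0.237   0.055 ]] tri [ 0.4831 -0.2356  0.0523] 0.003
stout [[ 0.5817 -0.3374  0.045 ]] tri [ 0.5826 -0.3365  0.0424] 0.0035
```

```bash
python3 -m jog '[{"linear":[-0.08,0.12,0.8],"roll":0},{"linear":[0,0,0.9],"roll":0},{"linear":[0,0,0.9],"roll":0},{"linear":[0,0,0.9],"roll":0},{"linear":[0,0,0.8],"roll":0},{"linear":[0,0,0.6],"roll":0},{"linear":[0,0,0.4],"roll":0},{"linear":[0,0,0.1],"roll":0},{"linear":[0,0,0],"roll":0},{"linear":[0,0,0],"roll":0}]'
python3 -m jog '[{"linear":[0,0,0],"roll":0},{"linear":[0,0,0],"roll":0},{"linear":[0,0,0],"roll":0},{"linear":[0,0,0],"roll":0},{"linear":[0,0,0],"roll":0},{"linear":[0,0,0],"roll":0},{"linear":[0,0,0],"roll":0},{"linear":[0,0,0],"roll":0}]' -1 40
```

```text
time_s: 2.53
position: [0.4811, -0.2403, 0.0161]
tool_rot: [[1.0, 0.0, 0.001], [0.0, -1.0, -0.001], [0.001, 0.001, -1.0]]
ft_force: [0.4, 0.5, 0.4]
grip_width: 0.0602
gripper_force: 0.0
time_s: 3.2
position: [0.4814, -0.24, 0.0167]
tool_rot: [[1.0, 0.0, 0.002], [0.0, -1.0, -0.002], [0.002, 0.002, -1.0]]
ft_force: [-0.5, 1.1, 5.9]
grip_width: 0.0329
gripper_force: 39.4
```

Grasped the middle objective (33 mm width, 39 N). Lifting and moving across to view the wells.

```bash
python3 -m jog '[{"linear":[0,0,-0.4],"roll":0},{"linear":[0,0,-0.8],"roll":0},{"linear":[0,0,-0.9],"roll":0},{"linear":[0,0,-0.9],"roll":0},{"linear":[0,0,-0.9],"roll":0},{"linear":[0,0,-0.9],"roll":0},{"linear":[0,-0.4,-0.2],"roll":0},{"linear":[0,-0.8,0],"roll":0},{"linear":[0,-0.8,0],"roll":0},{"linear":[0,-0.8,0],"roll":0},{"linear":[0,-0.8,0],"roll":0},{"linear":[0,-0.8,0],"roll":0}]'
python3 -m jog '[{"linear":[-0.1,-0.8,0],"roll":0},{"linear":[-0.1,-0.8,0],"roll":0},{"linear":[-0.1,-0.8,0],"roll":0},{"linear":[-0.1,-0.8,0],"roll":0},{"linear":[-0.1,-0.8,0],"roll":0},{"linear":[-0.1,-0.8,0],"roll":0},{"linear":[-0.1,-0.8,0],"roll":0},{"linear":[0,-0.6,0],"roll":0},{"linear":[0,-0.2,0],"roll":0},{"linear":[0,0,0],"roll":0},{"linear":[0,0,0],"roll":0}]'
python3 - <<'E'
from h import *
s=env.observe();print(s['time_s'],s['position'].round(4),np.round(s['q'],1))
c=optics.calibration('wrist');np.save('pics/w2.npy',c['T']);cv2.imwrite('pics/w2.png',optics.get_image('wrist')[:,:,::-1])
E
```

```text
time_s: 4.2
position: [0.4803, -0.0617, 0.2153]
tool_rot: [[1.0, -0.0, 0.0], [-0.0, -1.0, 0.0], [0.0, -0.0, -1.0]]
ft_force: [0.4, 0.9, -0.6]
grip_width: 0.0327
gripper_force: 40.0
time_s: 5.12
position: [0.4527, 0.1921, 0.2152]
tool_rot: [[1.0, 0.001, -0.0], [0.001, -1.0, -0.0], [-0.0, 0.0, -1.0]]
ft_force: [0.8, 1.0, -0.1]
grip_width: 0.0326
gripper_force: 40.1
5.1167 [0.4527 0.1921 0.2152] [ 9.2 16.8 84.9 -0.  78.4 99.1]
```

View pics/w2.png

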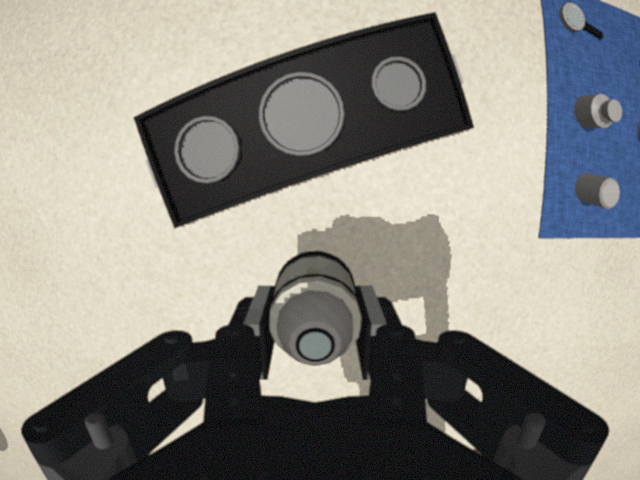

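The objective is held straight, lens up. The wells show at about (207,149) middle, (301,113) wide and (399,83) narrow; I'll fit them and check diameters.

```bash
python3 - <<'E'
from h import *
im=cv2.imread('pics/w2.png');g=cv2.cvtColor(im,6)
c=optics.calibration('wrist');c['T']=np.load('pics/w2.npy')
S={'wm':(417.9,167.2),'ww':(393.2,193.4),'wn':(366.4,221.6)}
case=cv2.inRange(g,0,75);ks,_=cv2.findContours(~case,cv2.RETR_LIST,2)
for k,p in(('wm',(207,149)),('ww',(301,113)),('wn',(399,83))):
    b=[e for e in ks if 800<cv2.contourArea(e)<9000 and cv2.pointPolygonTest(e,p,False)>0]
    e=max(b,key=cv2.contourArea)
    P=plane('wrist',e[:,0],.017,c)[:,:2]
    (x,y),r=cv2.minEnclosingCircle(P.astype('f4'))
    el=cv2.fitEllipse(P.astype('f4'));ctr=cv2.fitEllipse(e)[0]
    o,v=rays('wrist',ctr,c);o2,v2=rays('scene',S[k]);t,d=tri(o,v[0],o2,v2[0])
    print(k,len(b),np.round(el[0],4),'diam',np.round(el[1],4),'enc',np.round([x,y,2*r],4),'tri',t.round(4),round(d,4))
E
```

```text
wm 1 [0.5146 0.2936] diam [0.0631 0.0635] enc [0.5145 0.2935 0.0648] tri [0.5152 0.2951 0.0121] 0.002
ww 1 [0.5455 0.2038] diam [0.0773 0.0776] enc [0.5456 0.2037 0.0787] tri [0.5463 0.2047 0.0128] 0.0025
wn 1 [0.5762 0.1138] diam [0.0511 0.0513] enc [0.5761 0.1139 0.0524] tri [0.5773 0.1145 0.0139] 0.0026
```

```bash
python3 -m jog '[{"linear":[0.3,-0.5,0],"roll":0},{"linear":[0.4,-0.7,0],"roll":0},{"linear":[0.4,-0.7,0],"roll":0},{"linear":[0.3,-0.5,0],"roll":0},{"linear":[0.1,-0.14,0],"roll":0},{"linear":[0,0,0.5],"roll":0},{"linear":[0,0,0.8],"roll":0},{"linear":[0,0,0.8],"roll":0},{"linear":[0,0,0.8],"roll":0},{"linear":[0,0,0.6],"roll":0},{"linear":[0,0,0.3],"roll":0},{"linear":[0,0,0],"roll":0}]'
```

```text
time_s: 6.17
position: [0.5119, 0.2918, 0.0605]
tool_rot: [[1.0, -0.002, -0.006], [-0.002, -1.0, -0.002], [-0.006, 0.002, -1.0]]
ft_force: [0.2, 0.1, -1.6]
grip_width: 0.0327
gripper_force: 40.2
```

```bash
python3 -m jog '[{"linear":[0.03,-0.04,0.3],"roll":0},{"linear":[0,0,0.3],"roll":0},{"linear":[0,0,0.2],"roll":0},{"linear":[0,0,0.1],"roll":0},{"linear":[0,0,0.05],"roll":0},{"linear":[0,0,0],"roll":0},{"linear":[0,0,0],"roll":0},{"linear":[0,0,0],"roll":0}]'
```

```text
time_s: 6.83
position: [0.5146, 0.2957, 0.026]
tool_rot: [[1.0, -0.0, 0.001], [-0.0, -1.0, 0.0], [0.001, -0.0, -1.0]]
ft_force: [1.1, 0.2, -1.0]
grip_width: 0.0331
gripper_force: 40.2
```

```bash
python3 -m jog '[{"linear":[-0.04,0.03,0.04],"roll":0},{"linear":[0,0,0.04],"roll":0},{"linear":[0,0,0.02],"roll":0},{"linear":[0,0,0],"roll":0},{"linear":[0,0,0],"roll":0}]'
python3 -m jog '[{"linear":[0,0,0],"roll":0},{"linear":[0,0,0],"roll":0},{"linear":[0,0,0],"roll":0},{"linear":[0,0,0],"roll":0},{"linear":[0,0,0],"roll":0},{"linear":[0,0,0],"roll":0}]' 0.15
python3 -m jog '[{"linear":[0,0,-0.2],"roll":0},{"linear":[0,0,-0.5],"roll":0},{"linear":[0,0,-0.9],"roll":0},{"linear":[0,0,-0.9],"roll":0},{"linear":[0,0,-0.9],"roll":0},{"linear":[0,0,-0.9],"roll":0},{"linear":[0,0,-0.7],"roll":0},{"linear":[0,0,0],"roll":0}]'
python3 - <<'E'
from h import *
cv2.imwrite('pics/sd2.png',cv2.resize(optics.get_image('side')[250:410,220:370,::-1],None,fx=3,fy=3))
E
```

```text
time_s: 7.25
position: [0.5125, 0.2943, 0.0217]
tool_rot: [[1.0, -0.0, -0.0], [-0.0, -1.0, -0.0], [-0.0, 0.0, -1.0]]
ft_force: [-1.9, -1.4, 4.3]
grip_width: 0.0321
gripper_force: 40.7
time_s: 7.75
position: [0.5126, 0.2944, 0.0212]
tool_rot: [[1.0, -0.0, -0.0], [-0.0, -1.0, 0.0], [-0.0, -0.0, -1.0]]
ft_force: [0.5, -0.3, 0.3]
grip_width: 0.0487
gripper_force: 0.0
time_s: 8.42
position: [0.5143, 0.295, 0.2284]
tool_rot: [[1.0, 0.0, 0.011], [0.0, -1.0, 0.004], [0.011, -0.004, -1.0]]
ft_force: [0.5, 1.2, -0.1]
grip_width: 0.049
gripper_force: 0.0
```

View pics/sd2.png

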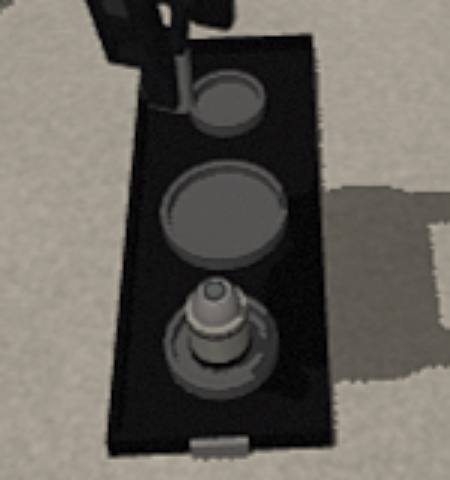

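Middle objective stands upright in the centre of its well at crop (220,335). Next is the stout one.

```bash
python3 -m jog '[{"linear":[0,0.5,0],"roll":0},{"linear":[0.1,0.8,0],"roll":0},{"linear":[0.1,0.8,0],"roll":0},{"linear":[0.1,0.8,0],"roll":0},{"linear":[0.1,0.8,0],"roll":0},{"linear":[0.1,0.8,0],"roll":0},{"linear":[0.1,0.8,0],"roll":0},{"linear":[0.1,0.8,0],"roll":0},{"linear":[0.1,0.8,0],"roll":0},{"linear":[0.1,0.8,0],"roll":0},{"linear":[0.1,0.8,0],"roll":0},{"linear":[0.1,0.8,0],"roll":0}]' 0.7
python3 -m jog '[{"linear":[0.1,0.8,0],"roll":0},{"linear":[0.1,0.8,0],"roll":0},{"linear":[0.1,0.8,0],"roll":0},{"linear":[0.1,0.8,0],"roll":0},{"linear":[0.1,0.8,0],"roll":0},{"linear":[0.1,0.8,0],"roll":0},{"linear":[0.05,0.8,0],"roll":0},{"linear":[0,0.6,0],"roll":0},{"linear":[0,0.3,0],"roll":0},{"linear":[0,0,0],"roll":0},{"linear":[0,0,0],"roll":0}]'
```

```text
time_s: 9.47
position: [0.556, -0.0791, 0.2204]
tool_rot: [[1.0, -0.0, -0.002], [-0.0, -1.0, 0.001], [-0.002, -0.001, -1.0]]
ft_force: [0.2, 0.6, 0.7]
grip_width: 0.0724
gripper_force: 0.0
time_s: 10.38
position: [0.5824, -0.3369, 0.2206]
tool_rot: [[1.0, -0.0, -0.001], [-0.0, -1.0, 0.001], [-0.001, -0.001, -1.0]]
ft_force: [0.1, -0.8, 0.9]
grip_width: 0.0725
gripper_force: 0.0
```

```bash
python3 -m jog '[{"linear":[0,0,0.5],"roll":0},{"linear":[0,0,0.9],"roll":0},{"linear":[0,0,0.9],"roll":0},{"linear":[0,0,0.9],"roll":0},{"linear":[0,0,0.8],"roll":0},{"linear":[0,0,0.6],"roll":0},{"linear":[0,0,0.4],"roll":0},{"linear":[0,0,0.12],"roll":0},{"linear":[0,0,0],"roll":0},{"linear":[0,0,0],"roll":0},{"linear":[0,0,0],"roll":0}]'
python3 -m jog '[{"linear":[0,0,0],"roll":0},{"linear":[0,0,0],"roll":0},{"linear":[0,0,0],"roll":0},{"linear":[0,0,0],"roll":0},{"linear":[0,0,0],"roll":0},{"linear":[0,0,0],"roll":0},{"linear":[0,0,0],"roll":0},{"linear":[0,0,0],"roll":0}]' -1 40
```

```text
time_s: 11.3
position: [0.5833, -0.3376, 0.0184]
tool_rot: [[1.0, 0.001, 0.002], [0.001, -1.0, -0.002], [0.002, 0.002, -1.0]]
ft_force: [-1.0, -0.5, -0.2]
grip_width: 0.0729
gripper_force: 0.0
time_s: 11.97
position: [0.5829, -0.3378, 0.0178]
tool_rot: [[1.0, -0.0, 0.001], [-0.0, -1.0, -0.001], [0.001, 0.001, -1.0]]
ft_force: [-0.9, 1.0, 5.6]
grip_width: 0.0445
gripper_force: 40.5
```

The grip sits about 4 mm high for the short barrel, so I'll reopen, go lower and grip again.

```bash
python3 -m jog '[{"linear":[0,0,0],"roll":0},{"linear":[0,0,0],"roll":0},{"linear":[0,0,0],"roll":0},{"linear":[0,0,0.05],"roll":0},{"linear":[0,0,0.06],"roll":0},{"linear":[0,0,0],"roll":0},{"linear":[0,0,0],"roll":0}]' 0.5
python3 -m jog '[{"linear":[0,0,0],"roll":0},{"linear":[0,0,0],"roll":0},{"linear":[0,0,0],"roll":0},{"linear":[0,0,0],"roll":0},{"linear":[0,0,0],"roll":0},{"linear":[0,0,0],"roll":0}]' -1 50
python3 -m jog '[{"linear":[0,0,-0.3],"roll":0},{"linear":[0,0,-0.8],"roll":0},{"linear":[0,0,-0.9],"roll":0},{"linear":[0,0,-0.9],"roll":0},{"linear":[0,0,-0.9],"roll":0},{"linear":[0,0,-0.9],"roll":0},{"linear":[0,0,-0.3],"roll":0},{"linear":[0,0,0],"roll":0}]'
python3 - <<'E'
from h import *
cv2.imwrite('pics/w3.png',optics.get_image('wrist')[:,:,::-1])
E
```

```text
time_s: 12.55
position: [0.5824, -0.3376, 0.0118]
tool_rot: [[1.0, -0.0, -0.0], [-0.0, -1.0, 0.0], [-0.0, -0.0, -1.0]]
ft_force: [-0.0, -0.0, 0.7]
grip_width: 0.0641
gripper_force: 0.0
time_s: 13.05
position: [0.5827, -0.3378, 0.0124]
tool_rot: [[1.0, -0.0, 0.001], [-0.0, -1.0, -0.0], [0.001, 0.0, -1.0]]
ft_force: [0.5, -1.2, 3.6]
grip_width: 0.0444
gripper_force: 51.4
time_s: 13.72
position: [0.5832, -0.338, 0.2168]
tool_rot: [[1.0, 0.0, 0.006], [0.0, -1.0, -0.005], [0.006, 0.005, -1.0]]
ft_force: [-0.1, 0.2, -1.8]
grip_width: 0.0444
gripper_force: 51.5
```

View pics/w3.png

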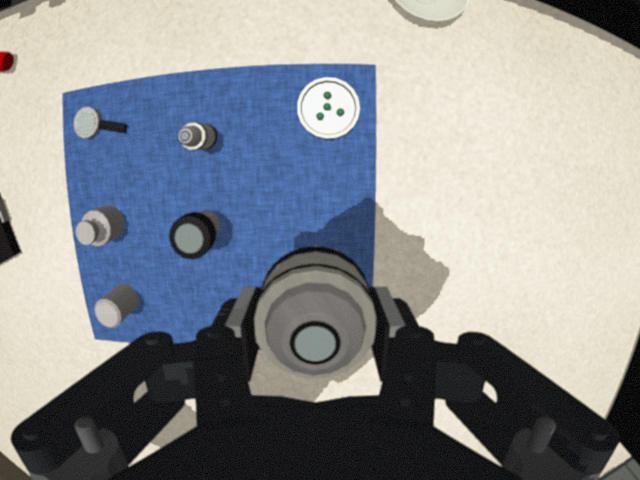

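The stout objective is held straight. The eyepiece, weight and cap are undisturbed. Carrying it to the wide well.

```bash
python3 -m jog '[{"linear":[0,-0.4,0],"roll":0},{"linear":[0,-0.8,0],"roll":0},{"linear":[-0.1,-0.8,0],"roll":0},{"linear":[-0.1,-0.8,0],"roll":0},{"linear":[-0.1,-0.8,0],"roll":0},{"linear":[-0.1,-0.8,0],"roll":0},{"linear":[-0.1,-0.8,0],"roll":0},{"linear":[-0.1,-0.8,0],"roll":0},{"linear":[-0.1,-0.8,0],"roll":0},{"linear":[-0.1,-0.8,0],"roll":0},{"linear":[-0.1,-0.8,0],"roll":0},{"linear":[0,-0.8,0],"roll":0}]'
python3 -m jog '[{"linear":[0,-0.8,0],"roll":0},{"linear":[0,-0.8,0],"roll":0},{"linear":[0,-0.8,0],"roll":0},{"linear":[0,-0.8,0],"roll":0},{"linear":[0,-0.8,0],"roll":0},{"linear":[0,-0.36,0],"roll":0},{"linear":[0,0,0],"roll":0},{"linear":[0,0,0],"roll":0},{"linear":[0,0,0],"roll":0}]'
```

```text
time_s: 14.77
position: [0.5447, 0.0321, 0.2101]
tool_rot: [[1.0, -0.0, -0.005], [-0.0, -1.0, 0.001], [-0.005, -0.001, -1.0]]
ft_force: [0.8, -0.3, -1.5]
grip_width: 0.0444
gripper_force: 51.6
time_s: 15.52
position: [0.5462, 0.2039, 0.2109]
tool_rot: [[1.0, -0.001, -0.003], [-0.001, -1.0, -0.001], [-0.003, 0.001, -1.0]]
ft_force: [0.3, -0.4, -2.6]
grip_width: 0.0445
gripper_force: 51.6
```

```bash
python3 -m jog '[{"linear":[0,0,0.5],"roll":0},{"linear":[0,0,0.8],"roll":0},{"linear":[0,0,0.8],"roll":0},{"linear":[0,0,0.8],"roll":0},{"linear":[0,0,0.7],"roll":0},{"linear":[0,0,0.5],"roll":0},{"linear":[0,0,0.3],"roll":0},{"linear":[0,0,0.2],"roll":0},{"linear":[0,0,0],"roll":0},{"linear":[0,0,0],"roll":0},{"linear":[0,0,0],"roll":0}]'
```

```text
time_s: 16.43
position: [0.5472, 0.2045, 0.0291]
tool_rot: [[1.0, -0.001, 0.002], [-0.001, -1.0, 0.0], [0.002, -0.0, -1.0]]
ft_force: [-0.2, 0.2, -1.5]
grip_width: 0.0442
gripper_force: 51.6
```

Down another 10 mm, release and lift.

```bash
python3 -m jog '[{"linear":[-0.02,0,0.1],"roll":0},{"linear":[0,0,0.08],"roll":0},{"linear":[0,0,0.05],"roll":0},{"linear":[0,0,0.03],"roll":0},{"linear":[0,0,0],"roll":0},{"linear":[0,0,0],"roll":0}]'
```

```text
time_s: 16.93
position: [0.5458, 0.2048, 0.0177]
tool_rot: [[1.0, -0.0, 0.0], [-0.0, -1.0, -0.0], [0.0, 0.0, -1.0]]
ft_force: [-0.3, -0.2, -1.6]
grip_width: 0.0443
gripper_force: 51.9
```

```bash
python3 -m jog '[{"linear":[0,0,0],"roll":0},{"linear":[0,0,0],"roll":0},{"linear":[0,0,0],"roll":0},{"linear":[0,0,0],"roll":0},{"linear":[0,0,0],"roll":0},{"linear":[0,0,0],"roll":0}]' 0.4
python3 -m jog '[{"linear":[0,0,-0.2],"roll":0},{"linear":[0,0,-0.5],"roll":0},{"linear":[0,0,-0.9],"roll":0},{"linear":[0,0,-0.9],"roll":0},{"linear":[0,0,-0.9],"roll":0},{"linear":[0,0,-0.9],"roll":0},{"linear":[0,0,-0.5],"roll":0},{"linear":[0,0,0],"roll":0}]'
python3 -m jog '[{"linear":[0.1,0.4,0],"roll":0},{"linear":[0.2,0.8,0],"roll":0},{"linear":[0.2,0.8,0],"roll":0},{"linear":[0.2,0.8,0],"roll":0},{"linear":[0.2,0.8,0],"roll":0},{"linear":[0.2,0.8,0],"roll":0},{"linear":[0.2,0.8,0],"roll":0},{"linear":[0.2,0.8,0],"roll":0},{"linear":[0.2,0.8,0],"roll":0},{"linear":[0.2,0.8,0],"roll":0},{"linear":[0.2,0.8,0],"roll":0},{"linear":[0.2,0.8,0],"roll":0}]' 0.2
python3 -m jog '[{"linear":[0.2,0.8,0],"roll":0},{"linear":[0.2,0.8,0],"roll":0},{"linear":[0.1,0.18,0],"roll":0},{"linear":[0,0,0],"roll":0},{"linear":[0,0,0],"roll":0}]'
python3 - <<'E'
from h import *
cv2.imwrite('pics/sd3.png',cv2.resize(optics.get_image('side')[150:410,220:400,::-1],None,fx=2.3,fy=2.3))
E
```

```text
time_s: 17.43
position: [0.5459, 0.2048, 0.0178]
tool_rot: [[1.0, -0.0, 0.0], [-0.0, -1.0, 0.0], [0.0, -0.0, -1.0]]
ft_force: [0.1, -1.6, 0.6]
grip_width: 0.0598
gripper_force: 0.0
time_s: 18.1
position: [0.5472, 0.2051, 0.2155]
tool_rot: [[1.0, 0.0, 0.01], [0.0, -1.0, 0.002], [0.01, -0.002, -1.0]]
ft_force: [0.5, -0.6, -0.0]
grip_width: 0.0596
gripper_force: 0.0
time_s: 19.1
position: [0.6376, -0.1648, 0.2093]
tool_rot: [[1.0, -0.0, -0.001], [-0.0, -1.0, 0.0], [-0.001, -0.0, -1.0]]
ft_force: [0.6, -0.5, -0.6]
grip_width: 0.051
gripper_force: 0.0
time_s: 19.52
position: [0.6575, -0.234, 0.2091]
tool_rot: [[1.0, -0.0, -0.001], [-0.0, -1.0, 0.001], [-0.001, -0.001, -1.0]]
ft_force: [0.3, 0.4, -0.3]
grip_width: 0.0511
gripper_force: 0.0
```

View pics/sd3.png

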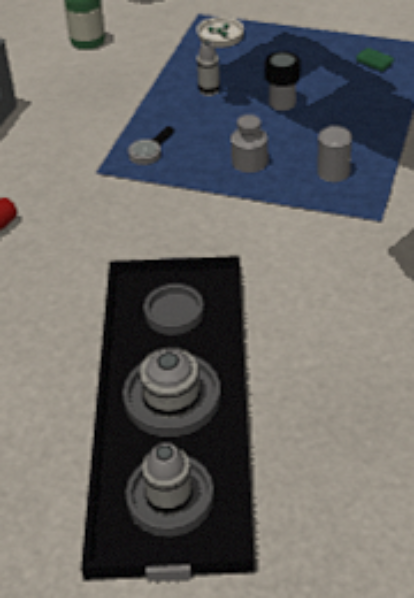

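Stout (170,380) and middle (165,475) both stand in their wells; the rest of the mat is unchanged. Descending on the slim one.

```bash
python3 -m jog '[{"linear":[0.03,0,0.5],"roll":0},{"linear":[0,0,0.8],"roll":0},{"linear":[0,0,0.8],"roll":0},{"linear":[0,0,0.8],"roll":0},{"linear":[0,0,0.7],"roll":0},{"linear":[0,0,0.6],"roll":0},{"linear":[0,0,0.4],"roll":0},{"linear":[0,0,0.16],"roll":0},{"linear":[0,0,0],"roll":0},{"linear":[0,0,0],"roll":0},{"linear":[0,0,0],"roll":0}]'
python3 -m jog '[{"linear":[0,0,0],"roll":0},{"linear":[0,0,0],"roll":0},{"linear":[0,0,0],"roll":0},{"linear":[0,0,0],"roll":0},{"linear":[0,0,0],"roll":0},{"linear":[0,0,0],"roll":0},{"linear":[0,0,0],"roll":0},{"linear":[0,0,0],"roll":0}]' -1 40
```

```text
time_s: 20.48
position: [0.6597, -0.2343, 0.0212]
tool_rot: [[1.0, 0.001, 0.002], [0.001, -1.0, -0.001], [0.002, 0.001, -1.0]]
ft_force: [-0.0, -0.2, 0.0]
grip_width: 0.0515
gripper_force: 0.0
time_s: 21.15
position: [0.6593, -0.2345, 0.0205]
tool_rot: [[1.0, -0.0, 0.001], [-0.0, -1.0, -0.001], [0.001, 0.001, -1.0]]
ft_force: [-0.9, 0.8, 6.2]
grip_width: 0.023
gripper_force: 39.2
```

```bash
python3 -m jog '[{"linear":[0,0,-0.3],"roll":0},{"linear":[0,0,-0.8],"roll":0},{"linear":[0,0,-0.9],"roll":0},{"linear":[0,0,-0.9],"roll":0},{"linear":[0,0,-0.9],"roll":0},{"linear":[0,0,-0.7],"roll":0},{"linear":[0,0,-0.3],"roll":0},{"linear":[0,0,0],"roll":0}]'
python3 -m jog '[{"linear":[-0.1,-0.5,0],"roll":0},{"linear":[-0.2,-0.8,0],"roll":0},{"linear":[-0.2,-0.8,0],"roll":0},{"linear":[-0.2,-0.8,0],"roll":0},{"linear":[-0.2,-0.8,0],"roll":0},{"linear":[-0.2,-0.8,0],"roll":0},{"linear":[-0.2,-0.8,0],"roll":0},{"linear":[-0.2,-0.8,0],"roll":0},{"linear":[-0.2,-0.8,0],"roll":0},{"linear":[-0.2,-0.8,0],"roll":0},{"linear":[-0.2,-0.7,0],"roll":0},{"linear":[-0.17,-0.32,0],"roll":0}]'
python3 -m jog '[{"linear":[0,0,0],"roll":0},{"linear":[0,0,0],"roll":0}]'
python3 - <<'E'
from h import *
cv2.imwrite('pics/w4.png',optics.get_image('wrist')[:,:,::-1])
E
```

```text
time_s: 21.82
position: [0.6597, -0.2349, 0.2159]
tool_rot: [[1.0, -0.0, 0.006], [-0.0, -1.0, -0.004], [0.006, 0.004, -1.0]]
ft_force: [0.5, -0.2, -0.6]
grip_width: 0.0226
gripper_force: 39.3
time_s: 22.82
position: [0.5667, 0.1173, 0.2103]
tool_rot: [[1.0, 0.002, -0.002], [0.002, -1.0, 0.001], [-0.002, -0.001, -1.0]]
ft_force: [0.9, 0.3, -0.9]
grip_width: 0.0228
gripper_force: 39.4
time_s: 22.98
position: [0.5679, 0.1143, 0.2108]
tool_rot: [[1.0, 0.001, -0.001], [0.001, -1.0, -0.0], [-0.001, 0.0, -1.0]]
ft_force: [-0.8, -0.8, -0.7]
grip_width: 0.0226
gripper_force: 39.4
```

View pics/w4.png

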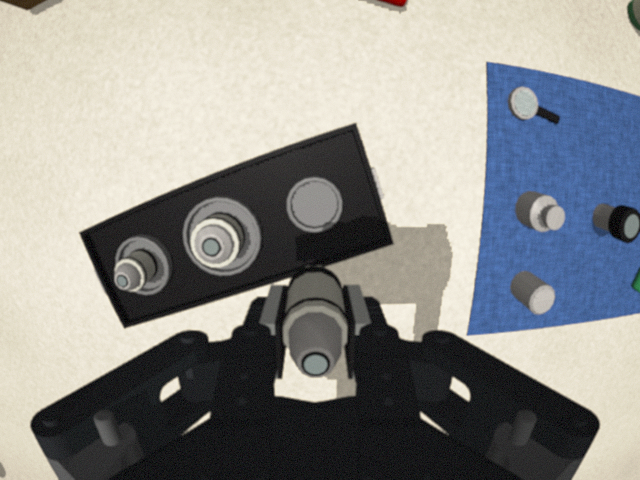

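Slim is held straight and the narrow well at (315,204) is empty. Shifting 9 mm forward and going down.

```bash
python3 -m jog '[{"linear":[0.22,0,0.4],"roll":0},{"linear":[0,0,0.8],"roll":0},{"linear":[0,0,0.8],"roll":0},{"linear":[0,0,0.8],"roll":0},{"linear":[0,0,0.7],"roll":0},{"linear":[0,0,0.5],"roll":0},{"linear":[0,0,0.3],"roll":0},{"linear":[0,0,0.1],"roll":0},{"linear":[0,0,0],"roll":0},{"linear":[0,0,0],"roll":0},{"linear":[0,0,0],"roll":0}]'
```

```text
time_s: 23.95
position: [0.5777, 0.1139, 0.0364]
tool_rot: [[1.0, -0.001, 0.002], [-0.001, -1.0, -0.0], [0.002, 0.0, -1.0]]
ft_force: [-1.0, 0.0, -0.7]
grip_width: 0.023
gripper_force: 39.4
```

```bash
python3 -m jog '[{"linear":[-0.01,0,0.1],"roll":0},{"linear":[0,0,0.08],"roll":0},{"linear":[0,0,0.05],"roll":0},{"linear":[0,0,0.02],"roll":0},{"linear":[0,0,0],"roll":0},{"linear":[0,0,0],"roll":0}]'
```

```text
time_s: 24.45
position: [0.5766, 0.1144, 0.0255]
tool_rot: [[1.0, 0.0, 0.0], [0.0, -1.0, -0.0], [0.0, 0.0, -1.0]]
ft_force: [-1.6, -0.5, 1.5]
grip_width: 0.0223
gripper_force: 39.6
```

```bash
python3 -m jog '[{"linear":[0,0,0],"roll":0},{"linear":[0,0,0],"roll":0},{"linear":[0,0,0],"roll":0},{"linear":[0,0,0],"roll":0},{"linear":[0,0,0],"roll":0},{"linear":[0,0,0],"roll":0}]' -0.05
python3 -m jog '[{"linear":[0,0,-0.2],"roll":0},{"linear":[0,0,-0.5],"roll":0},{"linear":[0,0,-0.9],"roll":0},{"linear":[0,0,-0.9],"roll":0},{"linear":[0,0,-0.9],"roll":0},{"linear":[0,0,-0.9],"roll":0},{"linear":[-0.3,0,-0.4],"roll":0},{"linear":[-0.8,0,0],"roll":0},{"linear":[-0.8,0,0],"roll":0},{"linear":[-0.8,0,0],"roll":0},{"linear":[0,0,0],"roll":0},{"linear":[0,0,0],"roll":0}]'
python3 - <<'E'
from h import *
a=optics.get_image('side')[150:410,220:400,::-1];b=optics.get_image('wrist')[:,:,::-1]
cv2.imwrite('pics/f1.png',np.hstack([cv2.resize(a,(300,433)),cv2.resize(b,(500,433))]))
E
```

```text
time_s: 24.95
position: [0.5766, 0.1144, 0.0253]
tool_rot: [[1.0, -0.0, 0.0], [-0.0, -1.0, -0.0], [0.0, 0.0, -1.0]]
ft_force: [0.8, 0.3, -0.4]
grip_width: 0.0404
gripper_force: 0.0
time_s: 25.95
position: [0.4676, 0.1145, 0.2144]
tool_rot: [[1.0, 0.0, 0.001], [0.0, -1.0, -0.0], [0.001, 0.0, -1.0]]
ft_force: [0.5, -0.6, 1.3]
grip_width: 0.0404
gripper_force: 0.0
```

View pics/f1.png

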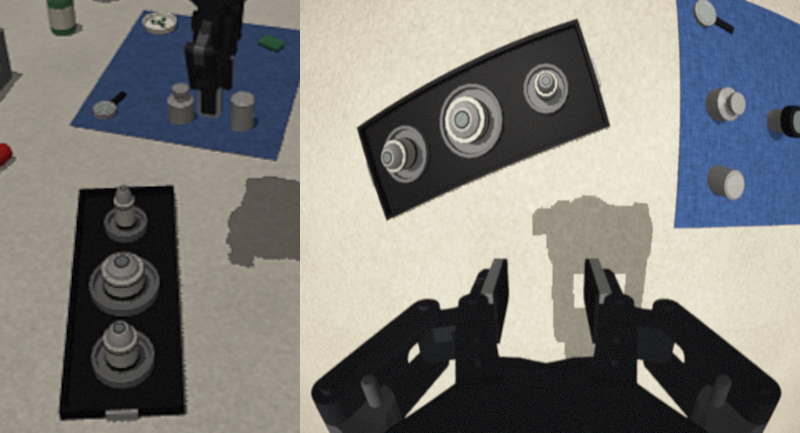

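All three objectives stand upright and centred in their own wells: slim (124,220), stout (123,280), middle (121,350). The look-alikes are in place and the arm is clear, so I'm handing in.

```bash
python3 -c "
from rig import env
print(env.close_job())"
```

```text
the job is handed in; nothing more can be done
None
```

The job is handed in at about 26 s of the 83 s allowed: the last pictures show the slim, middle and stout objectives upright in their own wells and the eyepiece, weight and cap where they began, but no verdict came back.

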